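# Router table: hang up the collet spanner and set the bit height

## Robot

A 6-joint arm with a two-finger parallel gripper is mounted at the origin on the work surface. World frame = base frame: x ahead of the robot, y to its left, z up, the work surface at z = 0. Lengths are in m, angles in rad, forces in N, time in s.
With the tool pointing down it reaches from about 0.35 to 0.85 m from the base axis. Payload 8.1 kg.
Tool frame: the origin (TCP) lies between the finger pads, 19 mm behind the fingertips; this is the grasp point; z points along the fingers, y is the line along which they close (so a half turn about z gives the same grasp; the last joint's range is limited). The gripper opens to 93 mm and grips with 3 to 60 N. Pads are 15 mm wide; open, the fingers measure 128 mm over their backs; the gripper's body (75 mm by 188 mm) begins 65 mm behind the grasp point.
Start: joints at [-1.24, 0.13, 1.488, -0, 1.523, -0.085], TCP at [0.242, -0.549, 0.237] pointing down, gripper open.
Joint ranges: [-2.96, 2.96], [-0.89, 2.26], [0.02, 2.5], [-1.34, 4.48], [0, 2.73], [-2.66, 2.66]. Speed limits (rad/s): [2.39, 2.39, 2.79, 3.14, 3.14, 3.14].

## Interface

Orientations are given as a rotation vector (axis times angle).
In Python, from plant import robot gives the robot as it stands.
- The arm moves only by the tool inch_along, called as name(argument=value, ...) on one line, values as JSON. Schema: {"type":"object","properties":{"offsets":{"type":"array","items":{"type":"number"},"minItems":5,"maxItems":100},"grip_n":{"type":"number"},"only":{"type":"string"},"quiet":{"type":"boolean"},"lines":{"type":"string"}},"required":["offsets"],"additionalProperties":false}. offsets is one flat list of numbers that holds 1 to 20 rows one after another, with no inner brackets; each row has 5 numbers: the finger opening in m, then dx, dy, dz in m, then a turn about the tool's z in rad; each row shifts and turns the commanded pose from where the row before left it, along the tool's axes as they then stand; what a row does not reach is not made up. A row lasts 1/10 s, in which the tool goes at most 0.05 m and 0.15 rad, less where a joint would pass 70% of its speed; a pose out of reach is approached as far as the arm can. The fingers move at their own pace and stop on an object; grip_n is the grip in N (left out, the last holds). Time passes only in rows, so rows that do not move let the fingers close. The tool returns the time, the measured TCP pose, the force, the opening and the grip force at its end. only (a regular expression) keeps the lines of the reply that match it, lines (a string "A,B") keeps lines A to B, and quiet returns only ok. Input that does not fit is refused with a message, and nothing moves.
- robot.read_state(): the state, without advancing time (a new reading comes with each control period).
- robot.read_camera(name): name is "scene" or "top"; returns a dict with "image" (400x640x3 uint8, red, green, blue), "fx", "fy", "cx", "cy" (pixels), "R" (3x3) and "t" (3): a world point X has camera coordinates R X + t. Camera axes: x right, y down, z forward; pixel columns grow to the right and rows downward; lengths in m; the calibration is good to about 2 mm. A picture is of the moment at which its call begins. There is no depth.
- robot.close_job(): hands the job in; it is judged then, once.
The state is a dict: "t": time; "q": joint angles; "dq": joint speeds; "joint_torque": joint torques, N m; "tool_pos": TCP position; "orientation": TCP orientation; "force": force on the tool from outside, world axes, zero at the start; "wrist_torque": the same for the moment, N m; "opening": finger opening in m; "gripper_force": force on a finger pad.
Only numpy, scipy, OpenCV 4.12 (cv2) and the standard library are available. Lean on these libraries where they do the work, as an engineer would, in place of code of your own. Each camera call takes 0.05 s, during which the arm holds its last target. There are 200 camera calls.

## Task

The router bit has just been changed. First hang the loose collet spanner by its eye on the free peg of the sloped tool stand and let go of it; then take the lift handwheel by its black handle, wind it anticlockwise (seen from above) right down to its bottom stop, and from the stop bring it back up clockwise by exactly two turns. Finish still gripping the handle there, so that the lift cannot creep while I lock it; touch nothing against the bit and leave the other things where they are.

Things in the scene. Friction and masses are not known exactly. Their poses are not given: they have to be found in the camera images.
- spanner: loose collet spanner, bright flat steel, 6 mm thick, 172 mm long, 0.17 kg, flat on the table. Origin: underside, middle of its straight shank (20 mm wide, x = -43 to +54 mm; centre of mass about 13 mm to -x). Own +x points to the eye, -x to the open jaw (50 mm wide, out to x = -86 mm); z is up through its thickness. May be hung either face out
- spanner_eye (a point): centre of the spanner's round eye, halfway through its thickness, 70 mm along +x from the spanner's origin; hole 18 mm across, eye 32 mm across outside
- board: fixed plywood board of the tool stand, 220 mm (x) by 190 mm (y), tilted 20 degrees from level, with a 6 mm lip along its lower edge. Origin: centre of its upper face, 60 mm above the table. Own +x runs up the slope (away from the robot), z stands square off the face (up and towards the robot). It has two steel pegs; a second spanner hangs on the one 90 mm to -y of the free one
- free_peg (a point): foot of the free peg, on the board's face (axes as the board's; the peg stands along +z). At x = +75, y = +45 mm on the board. Peg 8 mm in diameter, 35 mm long, its last 4 mm tapered to 4.4 mm. A hung spanner lies flat on the board, eye round the peg, jaw down the slope
- handwheel (a joint): turn of the lift handwheel in rad: 0 at the bottom stop (a firm stop), growing as it is turned clockwise seen from above, which raises the bit 4 mm a turn; 2 pi per turn, many turns of travel. It starts between a third of a turn and one turn above the stop and stays where it is left; about 3.5 N at the handle turns it
- wheel_axis (a point): point on the upright axis of the handwheel, 84 mm above the table, level with the middle of the handle. Bright metal three-spoke wheel, 125 mm across, rim top 51 mm above the table; the plate of the lift is flush with the table
- handle: the black handle standing upright on the wheel's rim: 60 mm tall, 23 mm thick at its thickest, spinning freely on its own pin, so it can be carried round without turning the gripper. Origin: its middle, 84 mm above the table and 52 mm from the wheel's axis; its z is up. Its top is 114 mm above the table, its foot 54 mm
- lift: router lift: flush aluminium plate, 300 by 235 mm, and a white fence 62 mm high behind the bit (faces at x = +16 mm, y from -170 to +300 mm). Origin: centre of the plate at table level, at the bit; z up. The wheel's axis is at x = -100, y = -60 mm. At the stop, and at each whole turn from it, the handle lies to -x of the wheel's axis (towards the robot)
- bit: the red router bit, 18 mm in diameter, standing up through the plate at the lift's origin; its tip (the origin) is level with the table at the stop and 8 mm above it two turns up. Sharp: must not be touched
- hung_spanner: a second, slightly slimmer spanner (44 mm head) hanging on the other peg: leave it there. Origin: underside, middle of its shank, axes as the loose one's
- offcut: rebated test piece of brown wood, 90 by 42 by 20 mm, lying on the table; origin: centre of its underside. Leave alone
- push_block: yellow push block with a black bow handle, 150 by 75 mm, 83 mm high; origin: centre of its underside. Leave alone
- setup_bar: small brass set-up bar, 80 by 13 by 10 mm; origin: centre of its underside. Leave alone

How it is judged:
By the outcome, as a careful person would: the job done as asked, in the order asked, and still so for the second after the job is handed in, while the arm keeps its last pose, push and grip.
It also fails if it takes over 72 s, if anything falls off the work surface, if the arm or the gripper's body presses on something with over 40 N, if the wrist force passes 120 N, or if a joint passes its speed limit or range.

## Working session

There is one attempt and no reset: what is moved stays moved. The work goes in short steps, Python scripts to look and compute and a tool call to move; the robot and the scene stay as the last step left them, time stands still between calls to the robot, and variables do not carry over. Pictures are saved under pics/ and viewed, at most 10 in all, crops included, and the job is handed in when it is done.

```bash
mkdir -p pics; ls
```

Create h.py:
```python
import numpy as np,cv2
from plant import robot
from scipy.optimize import least_squares
from scipy.spatial.transform import Rotation as Rn
def cam(n,f=None):
    c=robot.read_camera(n)
    if f: cv2.imwrite(f,c["image"][:,:,::-1])
    return c
def proj(c,X):
    p=np.asarray(c["R"])@np.asarray(X,float).reshape(-1,3).T+np.asarray(c["t"]).reshape(3,1)
    return np.stack([c["fx"]*p[0]/p[2]+c["cx"],c["fy"]*p[1]/p[2]+c["cy"]],1)
def ray(c,u,v):
    R=np.asarray(c["R"]);d=R.T@np.array([(u-c["cx"])/c["fx"],(v-c["cy"])/c["fy"],1]);o=-R.T@np.asarray(c["t"])
    return o,d
def onz(c,u,v,z):
    o,d=ray(c,u,v);return o+d*(z-o[2])/d[2]
def tri(obs):
    A=[];b=[]
    for c,u,v in obs:
        o,d=ray(c,u,v);d=d/np.linalg.norm(d);P=np.eye(3)-np.outer(d,d);A.append(P);b.append(P@o)
    A=np.vstack(A);b=np.hstack(b);x=np.linalg.lstsq(A,b,rcond=None)[0]
    return x,np.linalg.norm(A@x-b)
```

Run:
```python
from h import *
import pickle
a=cam("scene","pics/s0.png");b=cam("top","pics/t0.png")
pickle.dump((a,b),open("c0.pkl","wb"))
for c in(a,b): print(c["fx"],c["cx"],c["cy"],np.round(-np.asarray(c["R"]).T@c["t"],3),np.round(c["R"],2).tolist())
s=robot.read_state();print(s["t"],s["tool_pos"],s["orientation"],s["opening"])
```

```text
pics
plant.py
516.8214564146032 312.8666510417324 192.8803255811903 [1.103 0.287 1.179] [[-0.38, 0.92, -0.0], [0.8, 0.33, -0.49], [-0.46, -0.19, -0.87]]
415.82657385336137 323.5928292153207 202.25326575836783 [0.297 0.044 1.132] [[0.04, -1.0, -0.0], [-0.98, -0.03, -0.21], [0.21, 0.01, -0.98]]
0.1 [ 0.24220907 -0.54842621  0.23650381] [-3.07238217e+00 -6.48043254e-01  3.14853486e-04] 0.0930452467431803
```

View pics/s0.png

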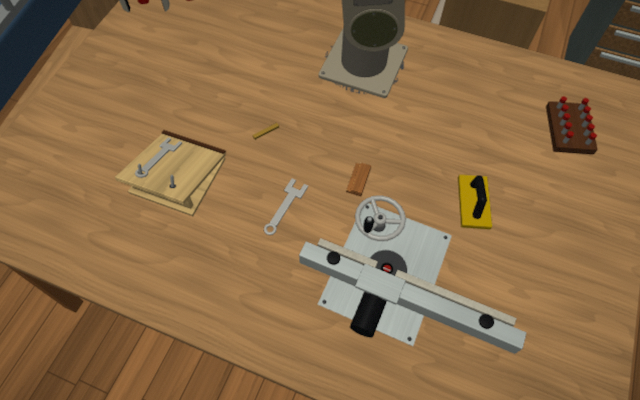

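View pics/t0.png

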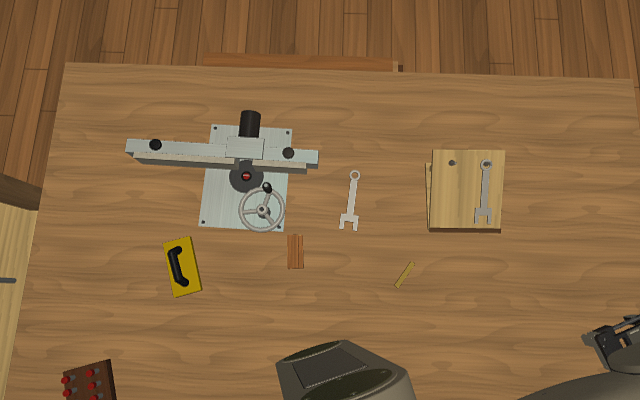

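Run:
```python
import cv2,numpy as np
def comp(f,out,items):
    im=cv2.imread(f);C=np.zeros((600,800,3),np.uint8)
    for (x0,x1,y0,y1,px,py,k) in items:
        r=cv2.resize(im[y0:y1,x0:x1],None,fx=k,fy=k,interpolation=cv2.INTER_CUBIC)
        for u in range(-(-x0//10)*10,x1,10): cv2.line(r,(int((u-x0+.5)*k),0),(int((u-x0+.5)*k),5),(0,0,255),1);cv2.putText(r,str(u),(int((u-x0+.5)*k),14),0,.32,(0,0,255),1)
        for v in range(-(-y0//10)*10,y1,10): cv2.line(r,(0,int((v-y0+.5)*k)),(5,int((v-y0+.5)*k)),(255,0,0),1);cv2.putText(r,str(v),(6,int((v-y0+.5)*k)+3),0,.32,(255,0,0),1)
        C[py:py+r.shape[0],px:px+r.shape[1]]=r
    cv2.imwrite(out,C)
comp("pics/s0.png","pics/sc.png",[(115,230,130,215,0,0,4),(350,412,190,270,480,0,4),(260,312,175,238,0,345,4),(240,285,115,145,250,400,4)])
comp("pics/t0.png","pics/tc.png",[(422,512,145,240,0,0,4.4),(230,300,165,240,400,0,5),(335,365,165,235,0,425,2.5),(335,365,165,195,100,425,5),(335,365,205,235,260,425,5),(390,420,257,292,430,420,5)])
```

```text
(no output)
```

View pics/sc.png

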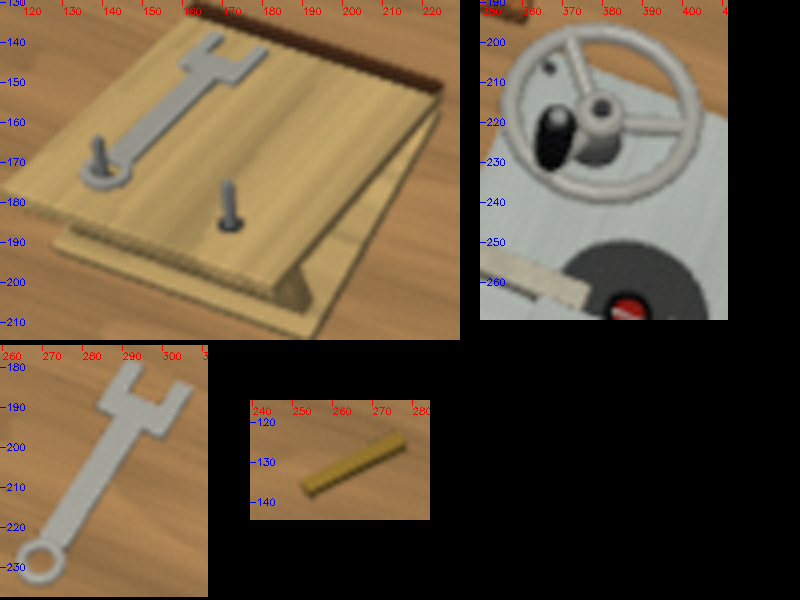

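View pics/tc.png

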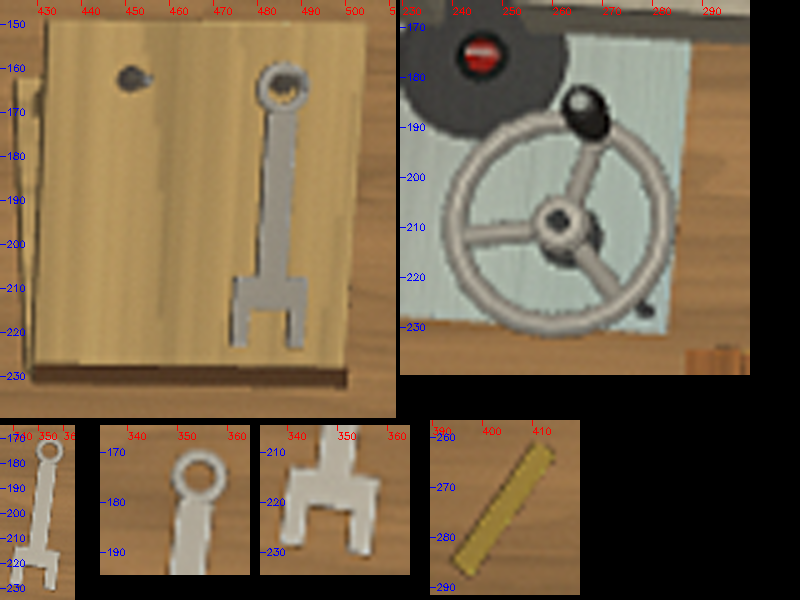

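Run:
```python
from h import *
import pickle
a,b=pickle.load(open("c0.pkl","rb"))
O={"eye":((269.75,228.5),(354.3,175.1)),"jawtip":((299.3,182),(347.7,228.9)),"pegfoot":((172,185.8),(450.6,163)),"pegtip":((171.5,175.5),(454.8,162.9)),
"hub":((379.75,216.5),(261.1,208.7)),"hmid":((368,224.2),(266.9,187.1)),"htop":((369,218.2),(264.8,183.7))}
for k,(p,q) in O.items():
    x,e=tri([(a,*p),(b,*q)]);print(k,np.round(x,4),round(e*1e3,1))
# board corners top view, scene
B={"topleft(+x+y)":((115+275/4-.5,130+293/4-.5),(422+48/4.4-.5,145+20/4.4-.5)),"bit":((350+148/4-.5,190+308/4-.5),(230+82/5-.5,165+56/5-.5))}
for k,(p,q) in B.items():
    x,e=tri([(a,*p),(b,*q)]);print(k,np.round(x,4),round(e*1e3,1))
# board lower-left edge on top view, z~.03
for z in(.0275,): print(onz(b,422+33/4.4-.5,145+366/4.4-.5,z),onz(b,422+348/4.4-.5,145+369/4.4-.5,z))
print("upper",onz(b,422+48/4.4-.5,145+20/4.4-.5,.0925),onz(b,422+366/4.4-.5,145+20/4.4-.5,.0925))
```

```text
eye [ 0.6214 -0.0291  0.0009] 2.3
jawtip [ 0.4675 -0.0139  0.001 ] 2.1
pegfoot [ 0.6405 -0.2775  0.082 ] 3.4
pegtip [ 0.6299 -0.2771  0.1152] 2.0
hub [0.507  0.2196 0.046 ] 2.8
hmid [0.5571 0.2026 0.0844] 2.2
htop [0.5578 0.2028 0.1171] 3.1
topleft(+x+y) [ 0.6744 -0.227   0.0888] 1.0
bit [0.6078 0.2757 0.0049] 2.6
[ 0.47410867 -0.2287855   0.0275    ] [ 0.47905352 -0.42014808  0.0275    ]
upper [ 0.67282028 -0.22526911  0.0925    ] [ 0.67941987 -0.41475112  0.0925    ]
```

The pictures show the spanner eye at scene (269.8,228.5) and top (354.3,175.1). The free peg is at scene (172,186) and top (451,163), and the handle at scene (368,224) and top (267,187). The triangulated heights agree with the text. Next I turn the tool and go to the spanner.

Create go.py:
```python
import sys
from h import *
# go.py x y z yaw_deg : deltas in tool axes after the yaw turn
s=robot.read_state();R=Rn.from_rotvec(s["orientation"]).as_matrix();p=np.array(s["tool_pos"])
yaw=np.degrees(np.arctan2(R[1,0],R[0,0]))
print("t",round(s["t"],2),"p",np.round(p,4),"yaw",round(yaw,2),"zax",np.round(R[:,2],3),"F",np.round(s["force"],1),"op",round(s["opening"],4),"gf",round(s["gripper_force"],1))
if len(sys.argv)>3:
    T=np.array([float(v) for v in sys.argv[1:4]]);y=float(sys.argv[4]) if len(sys.argv)>4 else yaw
    R2=Rn.from_euler("z",y,degrees=True).as_matrix()@np.diag([1,-1,-1])
    print("turn",round(np.radians(yaw-y),4),"delta",np.round(R2.T@(T-p),4))
```

```text
(no output)
```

inch_along(offsets=[0.06, 0, 0, 0, 0.128, 0.06, 0, 0, 0, 0.128, 0.06, 0, 0, 0, 0.128, 0.06, 0, 0, 0, 0.129, 0.06, 0, 0, 0, 0], grip_n=40)

```text
t: 0.6
tool_pos: [0.2423, -0.5486, 0.2368]
orientation: [-3.137, 0.156, 0.001]
force: [-0.2, 1.3, 0.2]
opening: 0.061
gripper_force: 0.0
```

```bash
python3 go.py 0.5388 -0.0209 0.12 -5.6
```

```text
t 0.6 p [ 0.2423 -0.5486  0.2368] yaw -5.69 zax [-0.     0.001 -1.   ] F [-0.2  1.3  0.2] op 0.061 gf 0.0
turn -0.0016 delta [ 0.2436 -0.5541  0.1168]
```

inch_along(offsets=[0.06, 0.008, -0.018, 0, 0, 0.06, 0.016, -0.036, 0, 0, 0.06, 0.016, -0.036, 0.004, 0, 0.06, 0.016, -0.036, 0.008, 0, 0.06, 0.016, -0.036, 0.008, 0, 0.06, 0.016, -0.036, 0.008, 0, 0.06, 0.016, -0.036, 0.008, 0, 0.06, 0.016, -0.036, 0.008, 0, 0.06, 0.016, -0.036, 0.008, 0, 0.06, 0.016, -0.036, 0.008, 0, 0.06, 0.016, -0.036, 0.008, 0, 0.06, 0.016, -0.036, 0.008, 0, 0.06, 0.016, -0.036, 0.008, 0, 0.06, 0.016, -0.036, 0.008, 0, 0.06, 0.016, -0.036, 0.008, 0, 0.06, 0.012, -0.032, 0.008, 0, 0.06, 0, 0, 0.008, 0, 0.06, 0, 0, 0, 0, 0.06, 0, 0, 0, 0])

```text
t: 2.5
tool_pos: [0.5384, -0.0219, 0.1212]
orientation: [3.138, -0.15, -0.002]
force: [-0.4, -0.9, -1.2]
opening: 0.0601
gripper_force: 0.0
```

```bash
python3 go.py 0.5388 -0.0209 0.022 -5.6
```

```text
t 2.5 p [ 0.5384 -0.0219  0.1212] yaw -5.49 zax [-0.001 -0.    -1.   ] F [-0.4 -0.9 -1.2] op 0.0601 gf 0.0
turn 0.0019 delta [ 0.0003 -0.001   0.0992]
```

inch_along(offsets=[0.06, 0, -0.001, 0.02, 0, 0.06, 0, 0, 0.03, 0, 0.06, 0, 0, 0.025, 0, 0.06, 0, 0, 0.015, 0, 0.06, 0, 0, 0.008, 0, 0.06, 0, 0, 0.0025, 0, 0.06, 0, 0, 0, 0, 0.0, 0, 0, 0, 0, 0.0, 0, 0, 0, 0, 0.0, 0, 0, 0, 0, 0.0, 0, 0, 0, 0, 0.0, 0, 0, 0, 0, 0.0, 0, 0, 0, 0], grip_n=40)

```text
t: 3.8
tool_pos: [0.5391, -0.0201, 0.021]
orientation: [-3.138, 0.153, -0.0]
force: [-1.2, -0.1, 0.3]
opening: 0.0192
gripper_force: 40.0
```

```bash
python3 go.py 0.5388 -0.0209 0.022 -5.6
```

```text
t 3.8 p [ 0.5391 -0.0201  0.021 ] yaw -5.57 zax [ 0.  0. -1.] F [-1.2 -0.1  0.3] op 0.0192 gf 40.0
turn 0.0006 delta [-0.0003  0.0008 -0.001 ]
```

inch_along(offsets=[0.0, 0, 0, -0.02, 0, 0.0, 0, 0, -0.04, 0, 0.0, 0, 0, -0.04, 0, 0.0, 0, 0, -0.04, -0.065, 0.0, 0, 0, -0.02, -0.065, 0.0, 0, 0, 0, 0])

```text
t: 4.4
tool_pos: [0.5413, -0.0204, 0.1849]
orientation: [3.14, 0.053, 0.01]
force: [-0.2, -0.5, -1.8]
opening: 0.0191
gripper_force: 40.0
```

```bash
python3 go.py 0.544 -0.280 0.165 1.9
```

```text
t 4.4 p [ 0.5413 -0.0204  0.1849] yaw 1.94 zax [ 0.007 -0.001 -1.   ] F [-0.2 -0.5 -1.8] op 0.0191 gf 40.0
turn 0.0008 delta [-0.006   0.2595  0.0199]
```

inch_along(offsets=[0.0, 0, 0.015, 0, 0, 0.0, 0, 0.03, 0, 0, 0.0, -0.001, 0.035, 0, 0, 0.0, -0.001, 0.035, 0, 0, 0.0, -0.001, 0.035, 0.005, 0, 0.0, -0.001, 0.035, 0.005, 0, 0.0, -0.001, 0.03, 0.005, 0, 0.0, -0.001, 0.025, 0.003, 0, 0.0, 0, 0.014, 0.002, 0, 0.0, 0, 0.005, 0, 0, 0.0, 0, 0, 0, 0, 0.0, 0, 0, 0, 0])

```text
t: 5.6
tool_pos: [0.5416, -0.2783, 0.1606]
orientation: [-3.14, -0.052, 0.001]
force: [-0.2, -0.7, -1.3]
opening: 0.0189
gripper_force: 40.0
```

```bash
python3 go.py 0.544 -0.280 0.165 1.9
```

Run:
```python
from h import *
import pickle
a=cam("scene","pics/s1.png");b=cam("top","pics/t1.png");pickle.dump((a,b),open("c1.pkl","wb"))
C=np.zeros((600,800,3),np.uint8)
for f,(x0,x1,y0,y1,px,py,k) in (("pics/s1.png",(120,220,120,200,0,0,4)),("pics/t1.png",(422,512,130,240,420,0,4))):
    im=cv2.imread(f);r=cv2.resize(im[y0:y1,x0:x1],None,fx=k,fy=k,interpolation=cv2.INTER_CUBIC)
    for u in range(x0,x1,10): cv2.putText(r,"|%d"%u,(int((u-x0+.5)*k),10),0,.32,(0,0,255),1)
    for v in range(y0,y1,10): cv2.putText(r,"-%d"%v,(0,int((v-y0+.5)*k)+3),0,.32,(255,0,0),1)
    C[py:py+r.shape[0],px:px+r.shape[1]]=r
cv2.imwrite("pics/c1.png",C)
```

```text
t 5.6 p [ 0.5416 -0.2783  0.1606] yaw 1.9 zax [-0.     0.001 -1.   ] F [-0.2 -0.7 -1.3] op 0.0189 gf 40.0
turn -0.0 delta [ 0.0023  0.0018 -0.0044]
```

View pics/c1.png

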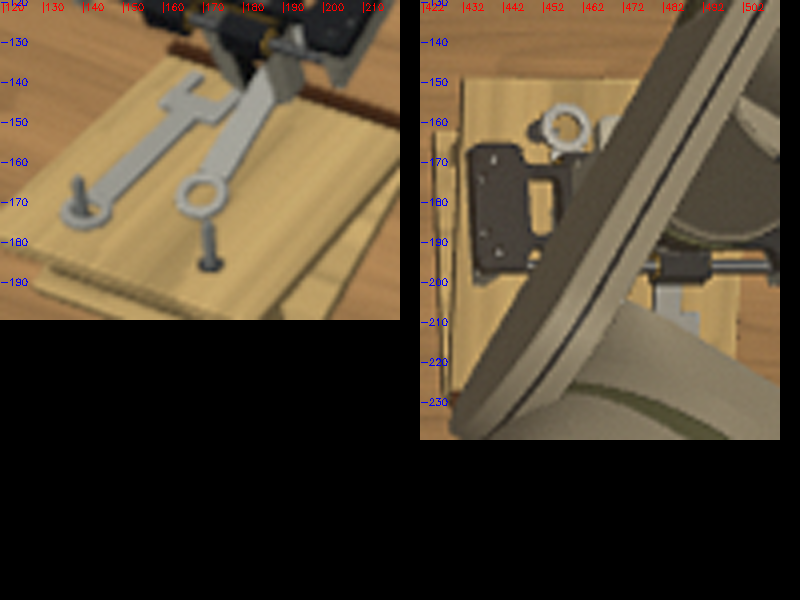

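The eye is at scene (170,168.5) and top (457.5,161.5), above the free peg. I triangulate it with the same calibration and compare it with the peg tip.

Run:
```python
from h import *
import pickle
a,b=pickle.load(open("c1.pkl","rb"))
x,e=tri([(a,170,168.5),(b,457.5,161.5)]);print(x,e)
for z in(.138,.1426,): print(z,onz(a,170,168.5,z),onz(b,457.5,161.5,z))
# peg seen in scene now: tip, foot ; top earlier
for n,z,s,t in(("tip",.117,(120+208/4-.5,120+226/4-.5),(454.8,162.9)),("foot",.084,(120+209/4-.5,120+265/4-.5),(450.6,163))):
  print(n,tri([(a,*s),(b,*t)])[0],onz(a,*s,z),onz(b,*t,z))
```

```text
[ 0.62556246 -0.27626911  0.14076804] 0.0024768094616898816
0.138 [ 0.62443602 -0.27969589  0.138     ] [ 0.62582058 -0.27538451  0.138     ]
0.1426 [ 0.62654853 -0.27718991  0.1426    ] [ 0.6242986  -0.27390706  0.1426    ]
tip [ 0.63039056 -0.27747631  0.11351758] [ 0.63204465 -0.27695493  0.117     ] [ 0.62879843 -0.27514896  0.117     ]
foot [ 0.64058025 -0.27780703  0.08203068] [ 0.64169867 -0.27971211  0.084     ] [ 0.6389278  -0.27449012  0.084     ]
```

inch_along(offsets=[0, 0.002, 0.001, 0, 0, 0, 0.002, 0, 0.006, 0, 0, 0, 0, 0.01, 0, 0, 0, 0, 0.008, 0, 0, 0.001, 0, 0.004, 0, 0, 0.002, 0, 0.006, 0, 0, 0.002, 0, 0.005, 0, 0, 0, 0, 0, 0, 0, 0, 0, 0, 0], grip_n=25)

```text
t: 6.6
tool_pos: [0.5506, -0.2799, 0.1219]
orientation: [-3.141, -0.052, 0.0]
force: [0.3, -0.2, -2.0]
opening: 0.0193
gripper_force: 25.0
```

```bash
python3 go.py 0.544 -0.280 0.165 1.9
```

Run:
```python
from h import *
a=cam("scene");b=cam("top")
r=[cv2.resize(c["image"][y0:y1,x0:x1,::-1],None,fx=5,fy=5,interpolation=cv2.INTER_CUBIC) for c,x0,x1,y0,y1 in((a,140,210,130,200),(b,430,490,135,205))]
cv2.imwrite("pics/c2.png",np.hstack(r))
```

```text
t 6.6 p [ 0.5506 -0.2799  0.1219] yaw 1.88 zax [-0.  0. -1.] F [ 0.3 -0.2 -2. ] op 0.0193 gf 25.0
turn -0.0003 delta [-0.0066 -0.0002 -0.0431]
```

View pics/c2.png

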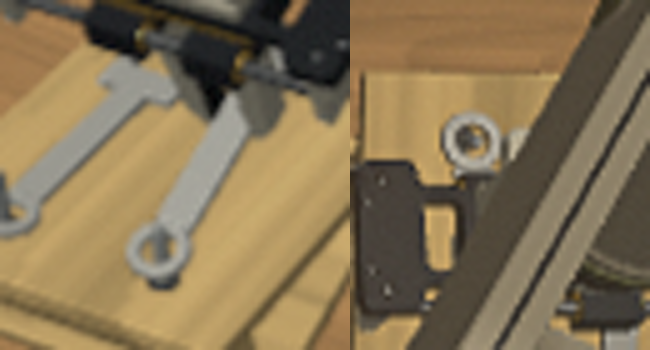

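In both views the peg shows through the eye, and there is no side force. I lower along the peg, then pitch the spanner down in a light grip.

inch_along(offsets=[0, 0.001, 0, 0.003, 0, 0, 0.001, 0, 0.003, 0, 0, 0.001, 0, 0.002, 0, 0, 0, 0, 0, 0], grip_n=12)

```text
t: 7.1
tool_pos: [0.5534, -0.2796, 0.1133]
orientation: [-3.141, -0.052, 0.001]
force: [-0.5, -0.0, -2.3]
opening: 0.0199
gripper_force: 12.0
```

```bash
python3 go.py
```

```text
t 7.1 p [ 0.5534 -0.2796  0.1133] yaw 1.88 zax [-0.001  0.    -1.   ] F [-0.5 -0.  -2.3] op 0.0199 gf 12.0
```

inch_along(offsets=[0, 0.001, 0, 0.003, 0, 0, 0.001, 0, 0.003, 0, 0, 0.001, 0, 0.003, 0, 0, 0.001, 0, 0.003, 0, 0, 0, 0, 0, 0], grip_n=10)

```text
t: 7.6
tool_pos: [0.5575, -0.2795, 0.1012]
orientation: [-3.141, -0.052, 0.001]
force: [0.0, 1.0, -1.3]
opening: 0.0195
gripper_force: 10.0
```

```bash
python3 go.py 0.5597 -0.280 0.083
```

```text
t 7.6 p [ 0.5575 -0.2795  0.1012] yaw 1.88 zax [-0.001  0.    -1.   ] F [ 0.   1.  -1.3] op 0.0195 gf 10.0
turn 0.0 delta [0.0022 0.0006 0.0182]
```

inch_along(offsets=[0, 0.001, 0, 0.003, 0, 0, 0.001, 0, 0.003, 0, 0, 0, 0, 0.003, 0, 0, 0, 0, 0.003, 0, 0, 0, 0, 0.003, 0, 0, 0, 0, 0.002, 0, 0, 0, 0, 0, 0])

```text
t: 8.3
tool_pos: [0.5593, -0.2795, 0.0844]
orientation: [-3.141, -0.052, 0.001]
force: [-0.7, 0.4, -1.9]
opening: 0.0197
gripper_force: 10.0
```

```bash
python3 go.py
```

Run:
```python
from h import *
a=cam("scene")
cv2.imwrite("pics/c3.png",cv2.resize(a["image"][120:215,110:230,::-1],None,fx=5,fy=5,interpolation=cv2.INTER_CUBIC))
```

```text
t 8.3 p [ 0.5593 -0.2795  0.0844] yaw 1.88 zax [-0.001  0.    -1.   ] F [-0.7  0.4 -1.9] op 0.0197 gf 10.0
```

View pics/c3.png

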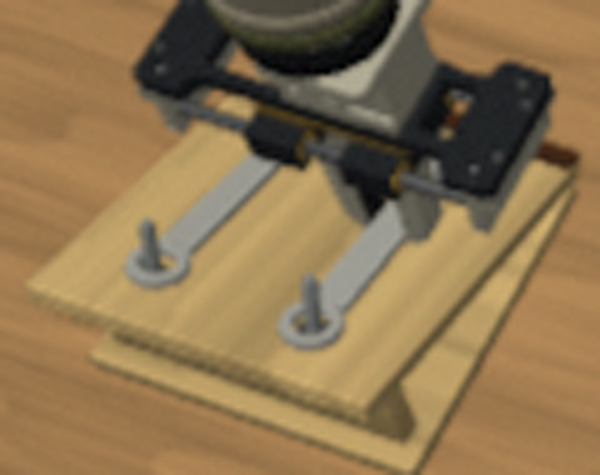

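The eye is round the peg foot and the shank is nearly flat on the board. I release and rise.

inch_along(offsets=[0.025, 0, 0, 0, 0, 0.03, 0, 0, 0, 0, 0.05, 0, 0, 0, 0, 0.05, 0, 0, 0, 0, 0.05, 0, 0, -0.01, 0, 0.05, 0, 0, -0.02, 0, 0.05, 0, 0, -0.03, 0, 0.05, 0, 0, -0.03, 0, 0.05, 0, 0, -0.01, 0, 0.05, 0, -0.015, 0, 0, 0.05, 0, -0.03, 0, 0, 0.05, 0, -0.035, 0, 0, 0.05, 0, -0.035, 0, 0, 0.06, 0, -0.035, 0, 0, 0.06, 0, -0.035, 0, 0, 0.06, 0, -0.035, 0, 0, 0.06, 0, -0.035, 0, 0, 0.06, 0, -0.035, 0, 0, 0.06, 0, -0.035, 0, 0, 0.06, 0, -0.035, 0, 0])

```text
t: 10.35
tool_pos: [0.5458, 0.0824, 0.1826]
orientation: [-3.141, -0.052, 0.005]
force: [0.3, 0.2, -0.8]
opening: 0.0601
gripper_force: 0.0
```

inch_along(offsets=[0.06, 0, -0.035, 0, 0, 0.06, 0, -0.03, 0, 0, 0.06, 0, -0.03, 0, 0, 0.06, 0, -0.02, 0, 0, 0.06, 0, -0.01, 0, 0, 0.06, 0, 0, 0, 0, 0.06, 0, 0, 0, 0])

```text
t: 11.05
tool_pos: [0.5431, 0.2046, 0.184]
orientation: [3.14, 0.052, -0.002]
force: [0.0, -0.3, -0.0]
opening: 0.06
gripper_force: 0.0
```

```bash
python3 go.py 0.557 0.2026 0.088 1.9
```

Run:
```python
from h import *
a=cam("scene","pics/s4.png");b=cam("top","pics/t4.png")
r=[cv2.resize(c["image"][y0:y1,x0:x1,::-1],(400,400),interpolation=cv2.INTER_CUBIC) for c,x0,x1,y0,y1 in((a,115,215,120,220),(b,420,520,140,240))]
cv2.imwrite("pics/c4.png",np.hstack(r))
```

```text
t 11.05 p [0.5431 0.2046 0.184 ] yaw 1.89 zax [-0.001 -0.001 -1.   ] F [ 0.  -0.3 -0. ] op 0.06 gf 0.0
turn -0.0001 delta [0.0138 0.0024 0.096 ]
```

View pics/c4.png

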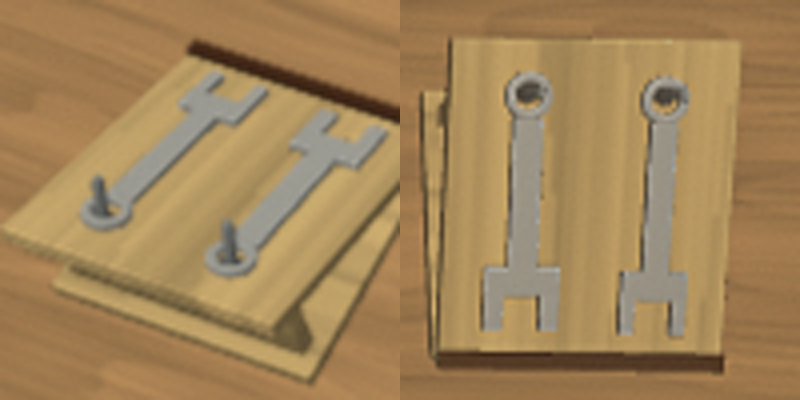

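The loose spanner hangs flat on the free peg and the other one is undisturbed. Next is the handle.

inch_along(offsets=[0.06, 0.007, 0.001, 0.005, 0, 0.06, 0.007, 0.001, 0.02, 0, 0.06, 0, 0, 0.03, 0, 0.06, 0, 0, 0.025, 0, 0.06, 0, 0, 0.013, 0, 0.06, 0, 0, 0.005, 0, 0.06, 0, 0, 0, 0, 0, 0, 0, 0, 0, 0, 0, 0, 0, 0, 0, 0, 0, 0, 0, 0, 0, 0, 0, 0, 0, 0, 0, 0, 0], grip_n=30)

```text
t: 12.35
tool_pos: [0.5579, 0.2037, 0.0873]
orientation: [-3.141, -0.052, -0.001]
force: [0.2, -0.2, -0.3]
opening: 0.0247
gripper_force: 0.0
```

```bash
python3 go.py 0.507 0.2196 0.086 1.9
```

```text
t 12.35 p [0.5579 0.2037 0.0873] yaw 1.89 zax [ 0.001  0.    -1.   ] F [ 0.2 -0.2 -0.3] op 0.0247 gf 0.0
turn -0.0002 delta [-0.0504 -0.0176  0.0013]
```

inch_along(offsets=[0, 0, 0, 0, 0, 0, 0, 0, 0, 0, 0, 0, 0, 0, 0], grip_n=40)

```text
t: 12.65
tool_pos: [0.558, 0.2034, 0.0872]
orientation: [3.141, 0.051, 0.001]
force: [0.1, -1.2, 3.1]
opening: 0.0213
gripper_force: 40.0
```

Create arc.py:
```python
import sys
from h import *
# arc.py cx cy step_deg n : tool-axis rows for the circle from the present TCP, + = anticlockwise; r forced to 52 mm
cx,cy,st,n=map(float,sys.argv[1:5]);s=robot.read_state();R=Rn.from_rotvec(s["orientation"]).as_matrix()[:2,:2];p=np.array(s["tool_pos"])[:2]
d=p-[cx,cy];th=np.arctan2(d[1],d[0]);print("r",np.hypot(*d).round(4),"th",np.degrees(th).round(2),"F",np.round(s["force"],1),"z",s["tool_pos"][2])
a=th+np.radians(st)*np.arange(int(n)+1);P=np.array([cx,cy])+.052*np.stack([np.cos(a),np.sin(a)],1);P[0]=p
print(np.round(np.diff(P,axis=0)@R,4).tolist())
```

```bash
python3 arc.py 0.508 0.2193 18 10; python3 go.py
```

```text
r 0.0524 th -17.6 F [ 0.1 -1.2  3.1] z 0.0872488890472917
[[0.0025, -0.0161], [-0.0021, -0.0161], [-0.007, -0.0147], [-0.0112, -0.0118], [-0.0143, -0.0078], [-0.016, -0.003], [-0.0161, 0.0021], [-0.0147, 0.007], [-0.0118, 0.0112], [-0.0078, 0.0143]]
t 12.65 p [0.558  0.2034 0.0872] yaw 1.88 zax [ 0. -0. -1.] F [ 0.1 -1.2  3.1] op 0.0213 gf 40.0
```

inch_along(offsets=[0, 0.001, -0.008, 0, 0, 0, 0.001, -0.008, 0, 0, 0, -0.002, -0.016, 0, 0, 0, -0.007, -0.0147, 0, 0, 0, 0, 0, 0, 0])

```text
t: 13.15
tool_pos: [0.5496, 0.2523, 0.0873]
orientation: [-3.139, -0.053, -0.003]
force: [4.2, 8.6, -1.2]
opening: 0.0214
gripper_force: 40.0
```

```bash
python3 arc.py 0.508 0.2193 18 7;  python3 go.py
```

```text
r 0.0531 th 38.39 F [ 4.2  8.6 -1.2] z 0.08732215156202094
[[-0.0125, -0.0107], [-0.0146, -0.0073], [-0.0161, -0.0024], [-0.016, 0.0027], [-0.0144, 0.0075], [-0.0114, 0.0116], [-0.0073, 0.0146]]
t 13.15 p [0.5496 0.2523 0.0873] yaw 1.95 zax [ 0.002  0.002 -1.   ] F [ 4.2  8.6 -1.2] op 0.0214 gf 40.0
```

inch_along(offsets=[0, -0.011, -0.0117, 0, 0, 0, -0.0144, -0.0075, 0, 0, 0, -0.016, -0.0025, 0, 0, 0, -0.016, 0.0027, 0, 0, 0, 0, 0, 0, 0])

```text
t: 13.65
tool_pos: [0.4893, 0.2684, 0.0872]
orientation: [-3.139, -0.054, 0.003]
force: [-6.7, 7.1, 5.0]
opening: 0.0216
gripper_force: 40.0
```

```bash
python3 arc.py 0.508 0.2193 10 9;  python3 go.py
```

```text
r 0.0525 th 110.84 F [-6.7  7.1  5. ] z 0.08723467458289069
[[-0.0081, 0.0041], [-0.0075, 0.0051], [-0.0065, 0.0063], [-0.0053, 0.0073], [-0.004, 0.0081], [-0.0025, 0.0087], [-0.001, 0.009], [0.0006, 0.009], [0.0022, 0.0088]]
t 13.65 p [0.4893 0.2684 0.0872] yaw 1.95 zax [-0.002  0.002 -1.   ] F [-6.7  7.1  5. ] op 0.0216 gf 40.0
```

inch_along(offsets=[0, -0.008, 0.004, 0, 0, 0, -0.0075, 0.005, 0, 0, 0, -0.0065, 0.0063, 0, 0, 0, -0.0053, 0.0073, 0, 0, 0, 0, 0, 0, 0])

```text
t: 14.15
tool_pos: [0.4628, 0.2442, 0.0872]
orientation: [-3.14, -0.052, 0.005]
force: [-9.9, 2.5, 10.2]
opening: 0.0214
gripper_force: 40.0
```

```bash
python3 go.py
```

Run:
```python
from h import *
P=np.array([[.558,.2034],[.5496,.2523],[.4893,.2684],robot.read_state()["tool_pos"][:2]])
for f in(lambda v:np.hypot(*(P-v[:2]).T)-.052,):
  r=least_squares(f,[.508,.219]);print(r.x,r.fun)
```

```bash
python3 arc.py 0.508 0.2193 4 10
```

```text
t 14.15 p [0.4628 0.2442 0.0872] yaw 1.91 zax [-0.003  0.001 -1.   ] F [-9.9  2.5 10.2] op 0.0214 gf 40.0
[0.50879615 0.22012734] [-3.05577782e-05 -3.81440890e-05  6.10180225e-05 -9.22614282e-05]
r 0.0516 th 151.14 F [-9.9  2.5 10.2] z 0.08720132491789634
[[-0.0021, 0.003], [-0.0015, 0.0033], [-0.0013, 0.0034], [-0.001, 0.0035], [-0.0008, 0.0035], [-0.0006, 0.0036], [-0.0003, 0.0036], [-0.0, 0.0036], [0.0002, 0.0036], [0.0005, 0.0036]]
```

inch_along(offsets=[0, -0.0016, 0.0032, 0, 0, 0, -0.0014, 0.0034, 0, 0, 0, -0.0012, 0.0034, 0, 0, 0, -0.001, 0.0035, 0, 0, 0, 0, 0, 0, 0])

```text
t: 14.65
tool_pos: [0.458, 0.2307, 0.0872]
orientation: [-3.14, -0.052, 0.006]
force: [-10.5, 4.8, 10.6]
opening: 0.0221
gripper_force: 40.0
```

```bash
python3 arc.py 0.5088 0.2201 2 10
```

```text
r 0.0519 th 168.17 F [-10.5   4.8  10.6] z 0.08715962809950908
[[-0.0005, 0.0017], [-0.0003, 0.0018], [-0.0003, 0.0018], [-0.0002, 0.0018], [-0.0001, 0.0018], [-0.0001, 0.0018], [-0.0, 0.0018], [0.0, 0.0018], [0.0001, 0.0018], [0.0002, 0.0018]]
```

inch_along(offsets=[0, -0.0003, 0.0018, 0, 0, 0, -0.0002, 0.0018, 0, 0, 0, 0, 0, 0, 0])

```text
t: 14.95
tool_pos: [0.4575, 0.2273, 0.0871]
orientation: [-3.14, -0.052, 0.007]
force: [-13.2, 4.4, 11.7]
opening: 0.0212
gripper_force: 40.0
```

```bash
python3 arc.py 0.5088 0.2201 2 10
```

```text
r 0.0518 th 172.05 F [-13.2   4.4  11.7] z 0.08714341377618301
[[-0.0004, 0.0018], [-0.0002, 0.0018], [-0.0002, 0.0018], [-0.0001, 0.0018], [-0.0, 0.0018], [0.0, 0.0018], [0.0001, 0.0018], [0.0002, 0.0018], [0.0002, 0.0018], [0.0003, 0.0018]]
```

inch_along(offsets=[0, -0.0006, 0.0018, 0, 0, 0, -0.0004, 0.0018, 0, 0, 0, 0, 0, 0, 0])

```text
t: 15.25
tool_pos: [0.457, 0.2234, 0.0872]
orientation: [-3.14, -0.052, 0.006]
force: [-10.1, 3.4, 10.0]
opening: 0.0215
gripper_force: 40.0
```

```bash
python3 arc.py 0.5088 0.2201 2 1
```

```text
r 0.0519 th 176.36 F [-10.1   3.4  10. ] z 0.0871556245159808
[[-0.0003, 0.0018]]
```

inch_along(offsets=[0, -0.0002, 0.0018, 0, 0, 0, 0, 0, 0, 0])

```text
t: 15.45
tool_pos: [0.457, 0.2218, 0.0872]
orientation: [-3.139, -0.052, 0.005]
force: [-10.6, 4.8, 9.7]
opening: 0.0219
gripper_force: 40.0
```

```bash
python3 arc.py 0.5088 0.2201 2 1
```

```text
r 0.0519 th 178.07 F [-10.6   4.8   9.7] z 0.08717546552194674
[[-0.0002, 0.0018]]
```

inch_along(offsets=[0, 0, 0.0018, 0, 0, 0, 0, 0, 0, 0])

```text
t: 15.65
tool_pos: [0.457, 0.2217, 0.0872]
orientation: [-3.136, -0.052, 0.005]
force: [-9.6, 14.4, 5.8]
opening: 0.0216
gripper_force: 40.0
```

```bash
python3 arc.py 0.5088 0.2201 2 1
```

```text
r 0.0519 th 178.25 F [-9.6 14.4  5.8] z 0.08719427644052527
[[-0.0002, 0.0018]]
```

The stop is met: the handle stands at 178.2°, a 1.8 mm command moved it only 0.1 mm, and the force jumped to 14 N. One firm confirming push, then the rows for one clockwise turn.

inch_along(offsets=[0, 0, 0.002, 0, 0, 0, 0, 0, 0, 0])

```text
t: 15.85
tool_pos: [0.457, 0.2215, 0.0872]
orientation: [-3.133, -0.053, 0.004]
force: [-8.6, 23.8, 3.3]
opening: 0.0215
gripper_force: 40.0
```

```bash
python3 arc.py 0.5088 0.2201 -18 20
```

```text
r 0.0519 th 178.44 F [-8.6 23.8  3.3] z 0.08723178426224609
[[0.0034, -0.0159], [0.0083, -0.014], [0.0122, -0.0108], [0.0149, -0.0065], [0.0162, -0.0016], [0.0159, 0.0035], [0.014, 0.0083], [0.0108, 0.0122], [0.0065, 0.0149], [0.0016, 0.0162], [-0.0035, 0.0159], [-0.0083, 0.014], [-0.0122, 0.0108], [-0.0149, 0.0065], [-0.0162, 0.0016], [-0.0159, -0.0035], [-0.014, -0.0083], [-0.0108, -0.0122], [-0.0065, -0.0149], [-0.0016, -0.0162]]
```

inch_along(offsets=[0, -0.0005, -0.004, 0, 0, 0, 0.001, -0.008, 0, 0, 0, 0.0024, -0.0079, 0, 0, 0, 0.0083, -0.014, 0, 0, 0, 0.0122, -0.0108, 0, 0, 0, 0.0149, -0.0065, 0, 0, 0, 0, 0, 0, 0])

```text
t: 16.55
tool_pos: [0.4966, 0.2707, 0.0873]
orientation: [-3.14, -0.052, -0.002]
force: [4.0, 5.0, 1.5]
opening: 0.0216
gripper_force: 40.0
```

```bash
python3 arc.py 0.5088 0.2201 -18 19
```

```text
r 0.0521 th 103.58 F [4.  5.  1.5] z 0.08727151771155933
[[0.0163, -0.0007], [0.0157, 0.0043], [0.0136, 0.0089], [0.0102, 0.0127], [0.0057, 0.0152], [0.0008, 0.0163], [-0.0043, 0.0157], [-0.0089, 0.0136], [-0.0127, 0.0102], [-0.0152, 0.0057], [-0.0163, 0.0008], [-0.0157, -0.0043], [-0.0136, -0.0089], [-0.0102, -0.0127], [-0.0057, -0.0152], [-0.0008, -0.0163], [0.0043, -0.0157], [0.0089, -0.0136], [0.0127, -0.0102]]
```

inch_along(offsets=[0, 0.0163, -0.0007, 0, 0, 0, 0.0157, 0.0043, 0, 0, 0, 0.0136, 0.0089, 0, 0, 0, 0.0102, 0.0127, 0, 0, 0, 0.0057, 0.0152, 0, 0, 0, 0.0008, 0.0163, 0, 0, 0, -0.0043, 0.0157, 0, 0, 0, -0.0089, 0.0136, 0, 0, 0, -0.0127, 0.0102, 0, 0, 0, -0.0152, 0.0057, 0, 0, 0, 0, 0, 0, 0])

```text
t: 17.65
tool_pos: [0.5178, 0.169, 0.0872]
orientation: [-3.139, -0.051, 0.002]
force: [-4.1, 5.9, 5.4]
opening: 0.0214
gripper_force: 40.0
```

```bash
python3 arc.py 0.5088 0.2201 -18 20
```

```text
r 0.0519 th -79.99 F [-4.1  5.9  5.4] z 0.0872064903015142
[[-0.0163, -0.0002], [-0.0154, -0.0053], [-0.013, -0.0098], [-0.0094, -0.0133], [-0.0048, -0.0155], [0.0002, -0.0163], [0.0053, -0.0154], [0.0098, -0.013], [0.0133, -0.0094], [0.0155, -0.0048], [0.0163, 0.0002], [0.0154, 0.0053], [0.013, 0.0098], [0.0094, 0.0133], [0.0048, 0.0155], [-0.0002, 0.0163], [-0.0053, 0.0154], [-0.0098, 0.013], [-0.0133, 0.0094], [-0.0155, 0.0048]]
```

inch_along(offsets=[0, -0.0163, -0.0002, 0, 0, 0, -0.0154, -0.0053, 0, 0, 0, -0.013, -0.0098, 0, 0, 0, -0.0094, -0.0133, 0, 0, 0, -0.0048, -0.0155, 0, 0, 0, 0.0002, -0.0163, 0, 0, 0, 0.0053, -0.0154, 0, 0, 0, 0.0098, -0.013, 0, 0, 0, 0.0133, -0.0094, 0, 0, 0, 0.0155, -0.0048, 0, 0, 0, 0.0163, 0.0002, 0, 0, 0, 0.0154, 0.0053, 0, 0, 0, 0.013, 0.0098, 0, 0, 0, 0, 0, 0, 0])

```text
t: 19.05
tool_pos: [0.5474, 0.2552, 0.0872]
orientation: [3.14, 0.05, -0.001]
force: [-0.3, -4.8, 5.7]
opening: 0.0217
gripper_force: 40.0
```

```bash
python3 arc.py 0.5088 0.2201 -18 12
```

```text
r 0.0522 th 42.28 F [-0.3 -4.8  5.7] z 0.08721922530507831
[[0.0084, 0.014], [0.0038, 0.0158], [-0.0013, 0.0162], [-0.0062, 0.015], [-0.0106, 0.0124], [-0.0139, 0.0085], [-0.0158, 0.0038], [-0.0162, -0.0013], [-0.015, -0.0062], [-0.0124, -0.0106], [-0.0085, -0.0139], [-0.0038, -0.0158]]
```

inch_along(offsets=[0, 0.0084, 0.014, 0, 0, 0, 0.0038, 0.0158, 0, 0, 0, -0.0013, 0.0162, 0, 0, 0, -0.0062, 0.015, 0, 0, 0, -0.0106, 0.0124, 0, 0, 0, -0.0139, 0.0085, 0, 0, 0, -0.0158, 0.0038, 0, 0, 0, -0.0162, -0.0013, 0, 0, 0, -0.015, -0.0062, 0, 0, 0, -0.0124, -0.0106, 0, 0, 0, -0.0085, -0.0139, 0, 0, 0, 0, 0, 0, 0])

```text
t: 20.25
tool_pos: [0.4602, 0.2016, 0.0872]
orientation: [-3.14, -0.053, -0.001]
force: [-0.0, 5.1, 0.9]
opening: 0.0218
gripper_force: 40.0
```

```bash
python3 arc.py 0.5088 0.2201 -5 6; python3 go.py 0.457 0.2217 0.0872
```

```text
r 0.052 th -159.18 F [-0.   5.1  0.9] z 0.08722502158896045
[[-0.0013, -0.0043], [-0.0009, -0.0044], [-0.0005, -0.0045], [-0.0001, -0.0045], [0.0003, -0.0045], [0.0007, -0.0045]]
t 20.25 p [0.4602 0.2016 0.0872] yaw 1.93 zax [ 0.001  0.001 -1.   ] F [-0.   5.1  0.9] op 0.0218 gf 40.0
turn 0.0 delta [-0.0025 -0.0202  0.    ]
```

inch_along(offsets=[0, -0.0013, -0.0043, 0, 0, 0, -0.0009, -0.0044, 0, 0, 0, -0.0005, -0.0045, 0, 0, 0, -0.0001, -0.0045, 0, 0, 0, 0, 0, 0, 0, 0, 0, 0, 0, 0])

```text
t: 20.85
tool_pos: [0.4569, 0.218, 0.0872]
orientation: [3.141, 0.051, -0.003]
force: [-4.5, -0.4, 8.3]
opening: 0.0216
gripper_force: 40.0
```

```bash
python3 arc.py 0.5088 0.2201 -2 1; python3 go.py 0.457 0.2218 0.0872
```

```text
r 0.0519 th -177.73 F [-4.5 -0.4  8.3] z 0.08720649873707514
[[-0.0001, -0.0018]]
t 20.85 p [0.4569 0.218  0.0872] yaw 1.87 zax [-0.002 -0.    -1.   ] F [-4.5 -0.4  8.3] op 0.0216 gf 40.0
turn 0.0 delta [ 0.0002 -0.0038  0.    ]
```

inch_along(offsets=[0, 0, -0.002, 0, 0, 0, 0, -0.0015, 0, 0, 0, 0, 0, 0, 0, 0, 0, 0, 0, 0])

```text
t: 21.25
tool_pos: [0.4569, 0.2212, 0.0872]
orientation: [3.141, 0.051, -0.003]
force: [-4.8, -1.7, 8.8]
opening: 0.0218
gripper_force: 40.0
```

```bash
python3 arc.py 0.5088 0.2201 -2 1; python3 go.py 0.457 0.2218 0.0872
```

```text
r 0.052 th 178.81 F [-4.8 -1.7  8.8] z 0.08718155665269281
[[0.0001, -0.0018]]
t 21.25 p [0.4569 0.2212 0.0872] yaw 1.86 zax [-0.002 -0.001 -1.   ] F [-4.8 -1.7  8.8] op 0.0218 gf 40.0
turn 0.0 delta [ 0.0002 -0.0006 -0.    ]
```

inch_along(offsets=[0, 0, -0.0006, 0, 0, 0, 0, 0, 0, 0, 0, 0, 0, 0, 0])

```text
t: 21.55
tool_pos: [0.4568, 0.2216, 0.0872]
orientation: [3.14, 0.051, -0.003]
force: [-4.7, -3.2, 9.2]
opening: 0.0215
gripper_force: 40.0
```

```bash
python3 go.py 0.457 0.2218 0.0872
```

Run:
```python
from h import *
a=cam("scene","pics/s5.png");b=cam("top","pics/t5.png")
r=[cv2.resize(c["image"][100:300,x0:x0+200,::-1],(400,400)) for c,x0 in((a,110),(a,310))]
r2=cv2.resize(b["image"][120:250,130:520,::-1],(600,200))
C=np.zeros((600,800,3),np.uint8);C[:400]=np.hstack(r);C[400:,:600]=r2
cv2.imwrite("pics/c5.png",C)
```

```text
t 21.55 p [0.4568 0.2216 0.0872] yaw 1.86 zax [-0.002 -0.001 -1.   ] F [-4.7 -3.2  9.2] op 0.0215 gf 40.0
turn 0.0 delta [ 0.0002 -0.0002 -0.    ]
```

View pics/c5.png

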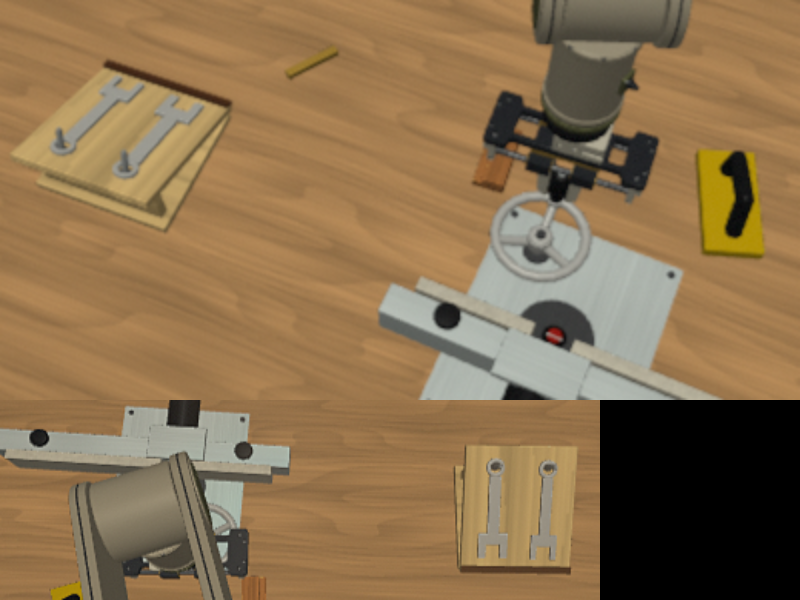

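Both spanners hang on their pegs, the handle is gripped towards the robot at its stop bearing (two turns up), and nothing else has moved. I hand in.

```bash
python3 -c "
from plant import robot
print(robot.close_job())"
```

```text
the job is handed in; nothing more can be done
None
```

The spanner hangs on the free peg, and the handwheel was wound down to its bottom stop and brought back up two turns (within about 0.2°); the gripper still holds the handle and the job is handed in at about 22 s.

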